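# Re-clamp the fondue fork rack with its click wrench

## Task

The fork rack has crept forward off the shelf edge: push it by its upright end post straight back onto the shelf board until it is fully home, then turn the click wrench that sits on its clamp screw clockwise (seen from above) until the handle gives at its set torque, and stop right there, before the handle folds on to its end stop. Let go, leaving the screw tight, the handle sprung straight again and the rack still home; never load rack or wrench with more than 60 N of push and pinch together, and do not shift the pot, lid and other things around the shelf.

Things in the scene. Friction and masses are not known exactly. Their poses are not given: they have to be found in the camera images.
- shelf: Whitewashed spruce shelf fixed to the work surface: board 180 deep (x) x 560 wide (y) x 30 mm thick, top at 255 mm, on two end panels. Origin: on the work surface below the middle of the front edge (nearest the robot). x points level from that edge over the board, away from the robot; y along the edge to the left; z up. It carries rack, screw and wrench.
- rack (a joint): How far the steel fork rack (C-clamp, rail, six hanging forks with coloured tips) is slid onto the board along the shelf's +x, m: 0 is 30 mm off (as far as it comes), 0.030 is fully home: clamp throat hard against the board's edge, a solid stop. Starts 0 to 0.012. It slides straight with about 7 N of friction and stays where left.
- post (a point): Point on the axis of the upright round steel post (16 mm across) at the right-hand (-y) end of the rack's rail, 300 mm above the work surface; a black 20 mm ball tops it (centre 12 mm above this point), bare post 60 mm down to the rail. Rack home: 45 mm in front of the shelf edge, 150 mm right of its middle. Nearest fork 40 mm left, its top 32 mm lower.
- screw_axis (a point): Point on the upright axis of the clamp screw, at the height of the wrench handle's centre line (304 mm above the work surface); moves with the rack. Axes as the shelf's.
- screw_mark (a point): Red dot on the dark flange of the clamp screw, 19 mm from its axis, 16 mm below the handle's centre line; goes round clockwise as the screw turns in. The screw turns stiffly (about 1 N m, rising 0.9 N m per rad) and stays where left; how far it must turn until the wrench gives is not known beforehand (some 0.4 to 1.0 rad).
- grip (a point): Centre of the wrench's black grip, 165 mm from the screw axis. The handle is a level round bar from the axis through this point: steel 14 mm thick to 100 mm out, grip 22 mm thick from 100 to 210 mm. It starts within 32 degrees of the shelf's -x (towards the robot). Highest things under its sweep: fork tops at 268 mm. The socket stays on the screw and does not ratchet.
- handle (a joint): How far the wrench's breakaway joint has given, rad: 0 straight, past 0.08 clicked, 0.30 solid end stop. Upright pin 20 mm from the screw axis. Holds straight to about 1.5 N m about the pin (about 10 N square on the grip), then snaps and folds clockwise, the push FALLING to about 40 % over its travel. Springs back to 0 when let go.
- caquelon: Brown ceramic fondue pot, 185 mm across, 85 mm high, stub handle; stands loose on the work surface in front of the shelf. Origin: centre of its underside, as for the next five.
- lid: Glass lid 180 mm across, 41 mm high with its black knob, lying in front of the shelf.
- burner: Aluminium burner 110 mm across, 64 mm high, under the shelf.
- mug: Blue mug 80 mm across, 90 mm high, under the shelf.
- mill: Dark wooden pepper mill 60 mm across, 153 mm high, under the shelf.
- bowl: Wooden bowl 130 mm across, 55 mm high, in front of the shelf between pot and lid.

How it is judged (in metres and radians):
On the way, in this order (a step that is already met when the one before it is completed fails the run):
1. the rack is fully home on the shelf board (value of joint rack above 0.028 m), for 0.2 s.
2. the wrench handle has given at its set torque, the rack home (value of joint rack above 0.028 m and value of joint handle above 0.08 rad), for 0.05 s.
At the end, for the whole second after the job is handed in: The rack is home (slid on at least 28 of 30 mm), the handle has sprung straight (under 0.03 rad), the screw is left tight (its red dot at least 1.9 mm to the right of the screw axis, passed whenever the wrench gave under a steady push), and the robot touches none of them (value of joint rack above 0.028 m and value of joint handle below 0.03 rad and y of screw_mark in the frame of screw_axis below -0.0019 m and contact force between each of the arm, the fingers and shelf below 0.1 N).
It fails at once if the wrench handle is folded on beyond 0.25 rad, towards its end stop (over-torqued) (value of joint handle above 0.25 rad).
It fails at once if the robot loads shelf, rack or wrench with more than 60 N (push and pinch together) (contact force between any of the arm, the fingers and shelf above 60 N).
It fails at once if pot, lid, burner, mug, mill or bowl is shifted by more than 20 mm (distance of any of caquelon, lid, burner, mug, mill, bowl from where it was at the start of the episode above 0.02 m).
It also fails if it takes over 72 s, if anything falls off the work surface, if the arm or the gripper's body presses on something with over 40 N, if the wrist force passes 120 N, or if a joint passes its speed limit or range.

## Robot

A 6-joint arm with a two-finger parallel gripper is mounted at the origin on the work surface. World frame = base frame: x ahead of the robot, y to its left, z up, the work surface at z = 0. Lengths are in mm, angles in rad, forces in N, time in s.
With the tool pointing down it reaches from about 350 to 800 mm from the base axis. Payload 7.3 kg.
Tool frame: the origin (TCP) lies midway between the tips of the shut fingers; the grasp point (between the pads) lies manip.grip_depth behind it (manip.grip_depth is the distance from the TCP to the grasp point, in mm); z points along the fingers, y is the line along which they close (so a half turn about z gives the same grasp; the last joint's range is limited). The gripper opens to 85 mm and grips with 20 to 120 N. Pads are 22 mm wide; open, the fingers measure 114 mm over their backs; the gripper's body (76 mm by 85 mm) begins 54 mm behind the grasp point. The pads swing forward as they close: fully open they stand 13 mm farther back than shut.
Start: joints at [1.175, 0.342, 1.524, -0, 1.275, -0.146], TCP at [129.769, 508.728, 231.322] pointing down, gripper open.
Joint ranges: [-2.53, 2.53], [-0.77, 2.02], [0.04, 2.7], [-1, 4.14], [0.28, 2.66], [-3.11, 3.11]. Speed limits (rad/s): [2.57, 2.57, 3.14, 3.14, 3.14, 3.14].

## Interface

Orientations are given as a unit quaternion [x, y, z, w].
In Python, from bench import manip, cams, workorder gives the robot as it stands.
- The arm moves only by the tool drive_tool, never from a script. Its argument "steps" is a list that holds one entry, the list of rows, each a list of 5 numbers: the finger opening in mm, from 0 to 85.4, then the shift along the tool's x, y, z in units of 40 mm (1.0 is 40 mm), then the turn about the tool's z in rad. A call has 1 to 8 rows; each row shifts and turns the commanded pose from where the row before left it, along the tool's axes as they then stand; what a row does not reach is not made up. A row lasts 1/12 s, in which the tool goes at most 41.7 mm and 7.16 degrees, less where a joint would pass 70% of its speed; a pose out of reach is approached as far as the arm can. A call is refused whole if a number of a shift passes 1 or a number of a turn 0.125, either way. A call with a gripper value outside its range is refused whole. The fingers move at their own pace and stop on an object; "grip_force" is the grip in N (left out, the last holds). Time passes only in rows, so rows that do not move let the fingers close. It gives the time, the measured TCP pose, the force, the opening and the grip force at its end, in the units of the state.
- manip.read_state(): the state, without advancing time (a new reading comes with each control period).
- cams.snapshot(name): name is "scene" or "top" or "wrist"; returns the picture (420x560x3 uint8, red, green, blue); there is no depth.
- cams.camera_info(name): a dict with "K" (3x3 intrinsics, pixels), "R" (3x3) and "t" (3): a world point X has camera coordinates R X + t; the wrist camera has in their place "mount" (4x4, takes a point from camera to tool coordinates, whose origin is the TCP and whose axes are the flange's). Camera axes: x right, y down, z forward; pixel columns grow to the right and rows downward; lengths in mm; the calibration is good to about 2 mm. A picture is of the moment at which its call begins: read the wrist's pose just before it. camera_info takes no time and is no camera call.
- workorder.finish_job(): hands the job in; it is judged then, once.
The state is a dict: "time_s": time; "qpos": joint angles; "joint_velocities": joint speeds; "tau": joint torques, N m; "tcp_pos": TCP position; "tool_rot": TCP orientation; "contact_force": force on the tool from outside, world axes, zero at the start; "wrist_torque": the same for the moment, N m; "grip_width": opening from 0.0 (shut) to 1.0 (fully open); "grasp_force": force on a finger pad.
Only numpy, scipy, OpenCV 4.12 (cv2) and the standard library are available. Lean on these libraries where they do the work, as an engineer would, in place of code of your own. Each camera call takes 0.05 s, during which the arm holds its last target. There are 200 camera calls.

## Working session

There is one attempt and no reset: what is moved stays moved. The work goes in short steps, Python scripts to look and compute and a tool call to move; the robot and the scene stay as the last step left them, time stands still between calls to the robot, and variables do not carry over. Pictures are saved under pics/ and viewed, at most 10 in all, crops included, and the job is handed in when it is done.

Besides the shell and the picture viewer there is one more tool, called as name(argument=value, ...), one argument or row to a line, values as JSON. drive_tool: Moves the arm, as the interface text tells. Its arguments: {"type":"object","properties":{"steps":{"type":"array","items":{"type":"array","items":{"type":"array","items":{"type":"number"}}}},"grip_force":{"type":"number"}},"required":["steps"]}

```bash
mkdir -p pics
python3 - <<'E'
from bench import manip,cams
import cv2,numpy as np
s=manip.read_state();print(s, manip.grip_depth)
a=cams.snapshot("scene");b=cams.snapshot("top")
np.save("a.npy",a);np.save("b.npy",b)
cv2.imwrite("pics/a.png",a[...,::-1]);cv2.imwrite("pics/b.png",b[...,::-1])
for n in("scene","top","wrist"):print(n,cams.camera_info(n))
E
```

```text
{'time_s': 0.0, 'qpos': array([ 1.17496272e+00,  3.42752761e-01,  1.52500955e+00,  1.74535227e-05,
        1.27540764e+00, -1.46024144e-01]), 'joint_velocities': array([-0.00017271,  0.00063627, -0.00053615,  0.00026874,  0.0016333 ,
        0.00133252]), 'tau': array([-5.06866945e-04, -4.33670104e+01, -2.46012282e+01, -1.94283034e-04,
        7.52087042e-03, -3.40295242e-05]), 'tcp_pos': array([129.62028431, 508.33543016, 230.61297999]), 'tool_rot': array([ 1.24582697e-01,  9.92208914e-01, -7.57648230e-04, -2.19105959e-04]), 'contact_force': array([ 0.62188644,  0.22585498, -0.60005991]), 'wrist_torque': array([-0.02398548, -0.00738438, -0.01236229]), 'grasp_force': 0.0, 'grip_width': 1.0024388063106504} 18.700000000000003
scene {'K': array([[398.99184174,   0.        , 283.78412338],
       [  0.        , 398.99184174, 201.70326333],
       [  0.        ,   0.        ,   1.        ]]), 'R': array([[-0.68855501, -0.72516775,  0.00487158],
       [-0.59846276,  0.56442766, -0.56856287],
       [ 0.40955381, -0.39440227, -0.82262539]]), 't': array([414.35226952, 454.89415517, 825.4898
[... 200 characters left out ...]
0.99981891,  0.00772284],
       [-0.99588685,  0.01663635, -0.08906523],
       [ 0.08892062, -0.00924016, -0.99599585]]), 't': array([  19.39986963,  588.4672929 , 1292.34299092])}
wrist {'K': array([[343.06586525,   0.        , 282.39126701],
       [  0.        , 343.06586525, 206.39258936],
       [  0.        ,   0.        ,   1.        ]]), 'mount': array([[ 6.04153366e-04, -9.51644491e-01, -3.07200907e-01,
         7.99431242e+01],
       [ 9.99999738e-01,  6.97758240e-04, -1.94871096e-04,
        -6.25688790e-01],
       [ 3.99799969e-04, -3.07200709e-01,  9.51644663e-01,
        -1.43299298e+02],
       [ 0.00000000e+00,  0.00000000e+00,  0.00000000e+00,
         1.00000000e+00]])}
```

View pics/a.png

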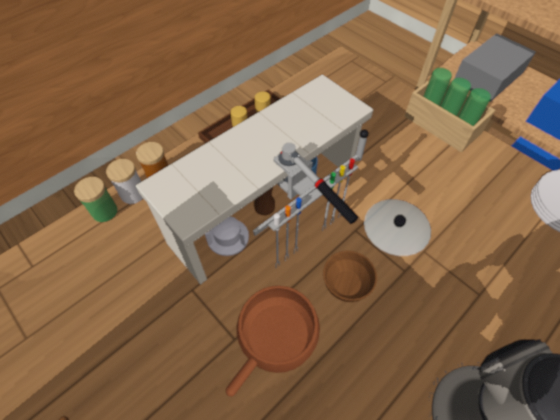

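View pics/b.png

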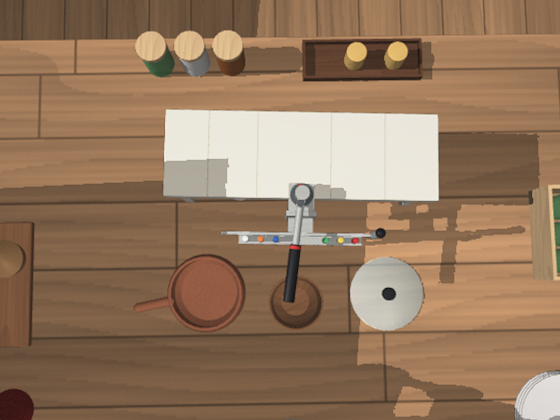

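The top view shows the shelf front edge from (163,196) to (438,200), the post ball at (380,233), the screw at about (302,193), and the grip from (295,248) to (289,301).

```bash
cat > h.py <<'E'
import numpy as np
from bench import cams
def ray(cam,u,v,z):
    c=cams.camera_info(cam);R,t=c["R"],c["t"]
    d=R.T@np.linalg.inv(c["K"])@[u,v,1];o=-R.T@t
    return o+d*(z-o[2])/d[2]
E
python3 - <<'E'
from h import *
import cv2
b=np.load("b.npy").astype(int)
g=b.sum(2)
def cen(m,x0,x1,y0,y1):
    mm=np.zeros_like(m);mm[y0:y1,x0:x1]=m[y0:y1,x0:x1]
    ys,xs=np.nonzero(mm);return xs.mean(),ys.mean(),len(xs)
ball=cen(g<110,370,392,222,245);print("ball",ball,ray("top",*ball[:2],312))
mm=np.zeros(g.shape,np.uint8);mm[240:310,275:305]=(g[240:310,275:305]<110)
ys,xs=np.nonzero(mm);p=np.c_[xs,ys].astype(float);c=p.mean(0);d=np.linalg.svd(p-c)[2][0]if 0 else np.linalg.eigh(np.cov((p-c).T))[1][:,1]
s=(p-c)@d;print("grip",c,d,s.min(),s.max(),len(p))
e=[ray("top",*(c+d*k),304) for k in(s.min(),s.max())];print(e,np.linalg.norm(e[0]-e[1]))
print("gripc",ray("top",*c,304))
for n,u,v,z in[("L",163.5,196.5,255),("R",438,200,255),("BL",166,110,255),("BR",438,115,255),("screw",302,192,320)]:print(n,ray("top",u,v,z))
print("scene ball",ray("scene",364,133,312))
E
```

```text
ball (np.float64(380.42857142857144), np.float64(232.11428571428573), 35) [ 540.80928412 -177.49727208  312.        ]
grip [294.37560976 274.85365854] [-0.10148624  0.99483694] -25.276110462073863 26.455410587981905 205
[array([510.30518699, -17.89162203, 304.        ]), array([412.87790381,  -5.97029121, 304.        ])] 98.15392826929114
gripc [462.49481068 -12.04148135 304.        ]
L [624.06838229 247.47421059 255.        ]
R [ 607.85463858 -307.49916038  255.        ]
BL [802.62520054 242.70345166 255.        ]
BR [ 783.71506924 -315.12340682  255.        ]
screw [619.25896302 -29.10886748 320.        ]
scene ball [ 541.90250227 -179.97106881  312.        ]
```

Run:
```python
import numpy as np,cv2
b=np.load("b.npy")[150:320,220:410];a=np.load("a.npy")[110:260,240:400]
b=cv2.resize(b,None,fx=3,fy=3,interpolation=2);a=cv2.resize(a,None,fx=3,fy=3)
cv2.imwrite("pics/c.png",b[...,::-1])
```

```text
(no output)
```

View pics/c.png

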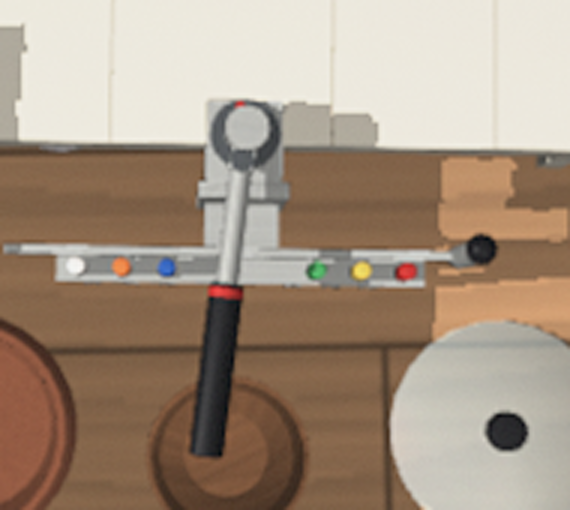

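The crop confirms the handle points at the robot, and clockwise means the grip moves left (+y). The shelf is yawed about -0.029 rad, and the rack sits about 25 mm short of home. First I'll raise, align the tool with the shelf and go towards the post.

drive_tool(
  steps=[
    [[0,0,0,-0.9,-0.11],[0,0,0,-0.9,-0.11],[0,0,0,-0.9,0],[0,0,0,-0.9,0],[0,-0.5,-0.65,0,0],[0,-0.5,-0.65,0,0],[0,-0.5,-0.65,0,0],[0,-0.5,-0.65,0,0]],
  ],
  grip_force=20,
)

```text
time_s: 0.77
tcp_pos: [207.0, 401.1, 375.0]
tool_rot: [0.014, 1.0, -0.0, -0.0]
contact_force: [1.0, 0.3, 0.9]
grip_width: 0.0
grasp_force: 0.0
```

drive_tool(
  steps=[
    [[0,-0.5,-0.7,0,0],[0,-0.5,-0.7,0,0],[0,-0.5,-0.7,0,0],[0,-0.5,-0.7,0,0],[0,-0.5,-0.7,0,0],[0,-0.5,-0.7,0,0],[0,-0.5,-0.7,0,0],[0,-0.5,-0.7,0,0]],
  ],
)

```text
time_s: 1.43
tcp_pos: [360.3, 172.1, 375.2]
tool_rot: [0.015, 1.0, 0.0, -0.0]
contact_force: [0.8, 0.6, 0.0]
grip_width: 0.001
grasp_force: 0.0
```

drive_tool(
  steps=[
    [[0,-0.31,-0.8,0,0],[0,-0.31,-0.8,0,0],[0,-0.31,-0.8,0,0],[0,-0.31,-0.8,0,0],[0,-0.31,-0.8,0,0],[0,-0.31,-0.8,0,0],[0,-0.31,-0.8,0,0],[0,-0.31,-0.8,0,0]],
  ],
)

```text
time_s: 2.1
tcp_pos: [451.5, -86.8, 375.0]
tool_rot: [0.015, 1.0, 0.0, -0.0]
contact_force: [1.4, 0.6, 0.3]
grip_width: 0.003
grasp_force: 0.0
```

drive_tool(
  steps=[
    [[0,-0.3,-0.7,0,0],[0,-0.3,-0.7,0,0],[0,0,-0.7,0.4,0],[0,0,0,0.7,0],[0,0,0,0.7,0],[0,0,0,0.4,0],[0,0,0,0,0],[0,0,0,0,0]],
  ],
)

```text
time_s: 2.77
tcp_pos: [472.7, -169.7, 286.9]
tool_rot: [0.015, 1.0, 0.0, -0.001]
contact_force: [0.5, 0.4, 0.3]
grip_width: -0.001
grasp_force: 0.0
```

```bash
cat > look.py <<'E'
import sys,cv2
from h import *
from bench import manip,cams
s=manip.read_state();print(s["time_s"],s["tcp_pos"],s["contact_force"])
b=cams.snapshot("top");np.save("b.npy",b);g=b.astype(int).sum(2)
cv2.imwrite(sys.argv[1],cv2.resize(b[150:320,220:410],None,fx=3,fy=3,interpolation=2)[...,::-1])
E
python3 look.py pics/d.png
```

```text
2.7667 [ 472.65942483 -169.69689265  286.93402481] [0.46225718 0.3704275  0.32374443]
```

View pics/d.png

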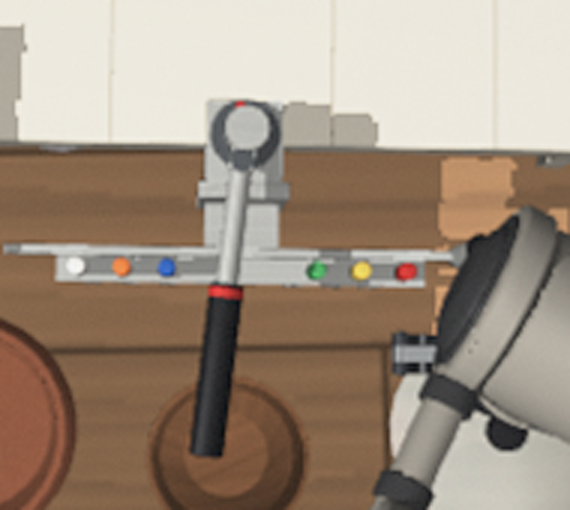

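The arm hides the post in this view, and rack and wrench are untouched. I'll line up in y, drop to about 278 and approach.

drive_tool(
  steps=[
    [[0,0,-0.2,0.22,0],[0,-0.3,0,0,0],[0,-0.3,0,0,0],[0,-0.2,0,0,0],[0,-0.1,0,0,0],[0,-0.1,0,0,0],[0,0,0,0,0]],
  ],
)

```text
time_s: 3.4
tcp_pos: [513.1, -179.1, 278.6]
tool_rot: [0.015, 1.0, -0.0, 0.0]
contact_force: [-0.2, -0.1, 0.7]
grip_width: -0.004
grasp_force: 0.0
```

drive_tool(
  steps=[
    [[0,-0.05,0,0,0],[0,-0.05,0,0,0],[0,-0.05,0,0,0],[0,-0.05,0,0,0],[0,-0.05,0,0,0],[0,0,0,0,0]],
  ],
)

```text
time_s: 3.9
tcp_pos: [521.6, -179.3, 278.5]
tool_rot: [0.015, 1.0, 0.0, -0.001]
contact_force: [-5.3, 0.4, 2.2]
grip_width: -0.001
grasp_force: 2.7
```

drive_tool(
  steps=[
    [[0,-0.06,0,0,0],[0,-0.06,0,0,0],[0,-0.06,0,0,0],[0,-0.06,0,0,0],[0,-0.06,0,0,0],[0,0,0,0,0]],
  ],
)

```text
time_s: 4.4
tcp_pos: [533.7, -179.7, 278.5]
tool_rot: [0.015, 1.0, 0.0, -0.001]
contact_force: [-5.3, 0.2, 3.0]
grip_width: 0.0
grasp_force: 2.7
```

drive_tool(
  steps=[
    [[0,-0.03,0,0,0],[0,-0.03,0,0,0],[0,-0.03,0,0,0],[0,-0.03,0,0,0],[0,0,0,0,0]],
  ],
)

```text
time_s: 4.82
tcp_pos: [538.2, -179.8, 278.6]
tool_rot: [0.015, 1.0, 0.0, -0.001]
contact_force: [-6.3, -0.4, 2.4]
grip_width: 0.003
grasp_force: 3.1
```

drive_tool(
  steps=[
    [[0,-0.03,0,0,0],[0,-0.03,0,0,0],[0,-0.03,0,0,0],[0,-0.03,0,0,0],[0,0,0,0,0]],
  ],
)

```text
time_s: 5.23
tcp_pos: [543.0, -180.0, 278.6]
tool_rot: [0.015, 1.0, 0.0, -0.001]
contact_force: [-6.3, 0.3, 1.7]
grip_width: 0.001
grasp_force: 3.1
```

drive_tool(
  steps=[
    [[0,-0.025,0,0,0],[0,-0.025,0,0,0],[0,0,0,0,0]],
  ],
)

```text
time_s: 5.48
tcp_pos: [545.0, -180.0, 278.6]
tool_rot: [0.015, 1.0, 0.0, -0.001]
contact_force: [-5.7, -0.3, 3.2]
grip_width: -0.001
grasp_force: 3.2
```

drive_tool(
  steps=[
    [[0,-0.025,0,0,0],[0,-0.025,0,0,0],[0,0,0,0,0]],
  ],
)

```text
time_s: 5.73
tcp_pos: [545.9, -180.1, 278.6]
tool_rot: [0.015, 1.0, 0.0, -0.003]
contact_force: [-11.8, 0.1, 3.9]
grip_width: 0.002
grasp_force: 5.6
```

drive_tool(
  steps=[
    [[0,-0.025,0,0,0],[0,-0.025,0,0,0],[0,0,0,0,0],[0,0,0,0,0]],
  ],
)

```text
time_s: 6.07
tcp_pos: [546.0, -180.1, 278.5]
tool_rot: [0.015, 1.0, 0.0, -0.005]
contact_force: [-18.9, 0.5, 7.8]
grip_width: -0.004
grasp_force: 9.7
```

Force rises against a fixed 546, so the rack is home. Now I'll back off and move to the right side of the grip.

drive_tool(
  steps=[
    [[0,0.3,0,0,0],[0,0.7,0,0,0],[0,0.7,0,-0.17,0],[0,0,0.7,0,0],[0,0,0.7,0,0],[0,0,0.7,0,0],[0,0,0.4,0,0],[0,0,0,0,0]],
  ],
)

```text
time_s: 6.73
tcp_pos: [485.2, -75.4, 285.7]
tool_rot: [0.013, 1.0, 0.0, 0.0]
contact_force: [-0.7, -0.1, -0.5]
grip_width: -0.0
grasp_force: 0.0
```

```bash
python3 look.py pics/e.png
python3 - <<'E'
from h import *
b=np.load("b.npy").astype(int);g=b.sum(2)
m=np.zeros(g.shape,bool);m[218:310,270:303]=g[218:310,270:303]<110
ys,xs=np.nonzero(m);print(len(xs),xs.min(),xs.max(),ys.min(),ys.max())
E
```

```text
6.7333 [485.17739207 -75.42745064 285.71288802] [-0.67213    -0.05924072 -0.53988317]
172 286 300 232 287
```

View pics/e.png

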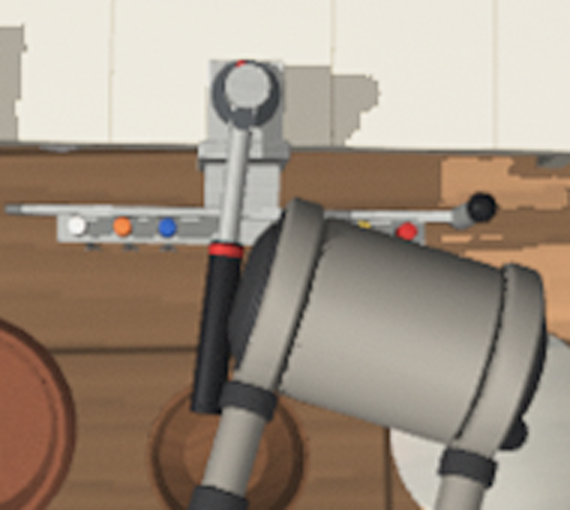

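The rack sits home with the ball about 25 mm further back, and the handle angle is unchanged. I'll approach the grip with the tool aligned to the handle, then follow the arc (0.02 rad/row = 0.013 x, 0.082 y units).

drive_tool(
  steps=[
    [[0,0.18,0.3,0,0.096],[0,0,0.3,0,0],[0,0,0.15,0,0],[0,0,0,0,0],[0,0,0,0,0]],
  ],
)

```text
time_s: 7.2
tcp_pos: [481.0, -48.3, 285.3]
tool_rot: [0.062, 0.998, -0.0, 0.0]
contact_force: [0.7, -0.9, 0.1]
grip_width: 0.003
grasp_force: 0.0
```

drive_tool(
  steps=[
    [[0,0,0.07,0,0],[0,0,0.07,0,0],[0,0,0.07,0,0],[0,0,0,0,0]],
  ],
)

```text
time_s: 7.53
tcp_pos: [481.8, -39.5, 285.3]
tool_rot: [0.063, 0.998, 0.0, -0.0]
contact_force: [-0.3, 0.2, -0.2]
grip_width: -0.0
grasp_force: 0.0
```

drive_tool(
  steps=[
    [[0,0,0.07,0,0],[0,0,0.07,0,0],[0,0,0,0,0]],
  ],
)

```text
time_s: 7.78
tcp_pos: [482.4, -33.7, 285.3]
tool_rot: [0.063, 0.998, 0.0, 0.0]
contact_force: [0.3, 0.3, 0.5]
grip_width: -0.007
grasp_force: 0.0
```

drive_tool(
  steps=[
    [[0,0.013,0.082,0,0.02],[0,0.013,0.082,0,0.02],[0,0.013,0.082,0,0.02],[0,0.013,0.082,0,0.02],[0,0,0,0,0]],
  ],
)

```text
time_s: 8.2
tcp_pos: [482.4, -22.1, 285.4]
tool_rot: [0.103, 0.995, -0.002, 0.0]
contact_force: [-1.0, -7.2, -1.6]
grip_width: -0.004
grasp_force: 3.4
```

drive_tool(
  steps=[
    [[0,0.01,0.082,0,0.02],[0,0.01,0.082,0,0.02],[0,0.01,0.082,0,0.02],[0,0.01,0.082,0,0.02],[0,0.01,0.082,0,0.02],[0,0.01,0.082,0,0.02]],
  ],
)

```text
time_s: 8.7
tcp_pos: [484.4, -2.9, 285.1]
tool_rot: [0.163, 0.987, -0.002, -0.001]
contact_force: [-3.3, -8.3, 1.1]
grip_width: -0.0
grasp_force: 4.1
```

drive_tool(
  steps=[
    [[0,0.01,0.082,0,0.02],[0,0.01,0.082,0,0.02],[0,0.01,0.082,0,0.02],[0,0.01,0.082,0,0.02]],
  ],
)

```text
time_s: 9.03
tcp_pos: [487.0, 10.1, 285.0]
tool_rot: [0.202, 0.979, -0.002, -0.001]
contact_force: [-3.9, -7.5, -0.2]
grip_width: 0.001
grasp_force: 4.3
```

drive_tool(
  steps=[
    [[0,0.01,0.082,0,0.02],[0,0.01,0.082,0,0.02],[0,0.01,0.082,0,0.02]],
  ],
)

```text
time_s: 9.28
tcp_pos: [489.7, 19.6, 284.9]
tool_rot: [0.232, 0.973, -0.002, -0.002]
contact_force: [-5.8, -6.6, 0.5]
grip_width: -0.001
grasp_force: 4.5
```

```bash
cat > m.py <<'E'
from h import *
from bench import manip,cams
import cv2
s=manip.read_state();q=s["tool_rot"];th=2*np.arctan2(q[0],q[1]);t=np.array([np.sin(th),np.cos(th),0])
print("t",s["time_s"],"th",th,"Ft",-s["contact_force"]@t)
b=cams.snapshot("top");np.save("b.npy",b);b=b.astype(int)
r=(b[...,0]>140)&(b[...,1]<90)&(b[...,2]<90);r[:160]=0;r[260:]=0;r[:,:225]=0;r[:,345:]=0
n,l,st,c=cv2.connectedComponentsWithStats(r.astype(np.uint8))
for i in range(1,n):print(c[i],st[i,4],ray("top",*c[i],288)[:2])
cv2.imwrite("pics/m.png",cv2.resize(b[150:320,220:410].astype(np.uint8),None,fx=3,fy=3,interpolation=2)[...,::-1])
E
python3 m.py
```

```text
t 9.2833 th 0.4673215522102343 Ft 8.489731539632729
[302.5 170. ] 2 [667.5964324  -32.59671332]
```

View pics/m.png

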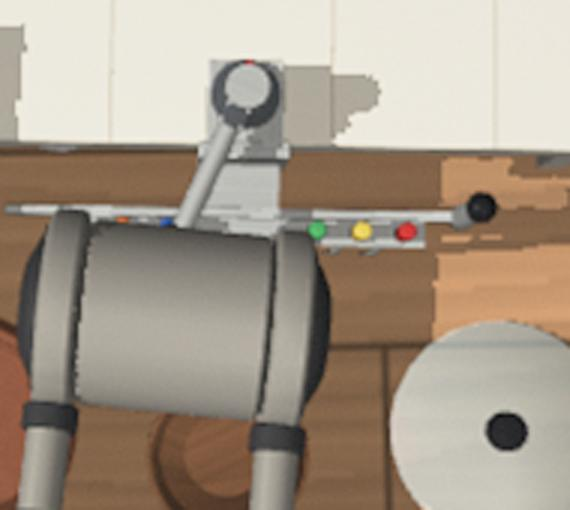

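Handle and red dot have turned together by about 0.3 rad, with no click yet and the rack still home.

drive_tool(
  steps=[
    [[0,0.01,0.082,0,0.02],[0,0.01,0.082,0,0.02],[0,0.01,0.082,0,0.02],[0,0.01,0.082,0,0.02]],
  ],
)

```text
time_s: 9.67
tcp_pos: [494.0, 32.0, 284.7]
tool_rot: [0.27, 0.963, -0.002, -0.002]
contact_force: [-7.5, -7.4, 0.5]
grip_width: -0.005
grasp_force: 4.8
```

drive_tool(
  steps=[
    [[0,0.01,0.082,0,0.02],[0,0.01,0.082,0,0.02],[0,0.01,0.082,0,0.02]],
  ],
)

```text
time_s: 9.92
tcp_pos: [498.0, 41.0, 284.6]
tool_rot: [0.299, 0.954, -0.002, -0.002]
contact_force: [-8.2, -6.3, 0.9]
grip_width: -0.003
grasp_force: 4.9
```

```bash
python3 m.py
```

```text
t 9.9167 th 0.6070648639433498 Ft 9.851503178871653
[305. 171.] 1 [665.5238453  -37.47954968]
```

drive_tool(
  steps=[
    [[0,0.01,0.082,0,0.02],[0,0.01,0.082,0,0.02],[0,0.01,0.082,0,0.02]],
  ],
)

```text
time_s: 10.22
tcp_pos: [502.5, 49.8, 284.5]
tool_rot: [0.327, 0.945, -0.002, -0.003]
contact_force: [-8.5, -5.8, 1.6]
grip_width: -0.002
grasp_force: 5.1
```

drive_tool(
  steps=[
    [[0,0.01,0.082,0,0.02],[0,0.01,0.082,0,0.02],[0,0.01,0.082,0,0.02]],
  ],
)

```text
time_s: 10.47
tcp_pos: [507.5, 58.3, 284.5]
tool_rot: [0.356, 0.935, -0.002, -0.003]
contact_force: [-9.5, -3.8, 0.9]
grip_width: 0.003
grasp_force: 5.3
```

```bash
python3 m.py
```

```text
t 10.4667 th 0.7269099947190607 Ft 9.117148543458553
[305.5 171. ] 2 [665.50812192 -38.46451877]
```

drive_tool(
  steps=[
    [[0,0.01,0.082,0,0.02],[0,0.01,0.082,0,0.02],[0,0.01,0.082,0,0.02]],
  ],
)

```text
time_s: 10.77
tcp_pos: [513.1, 66.5, 284.4]
tool_rot: [0.383, 0.924, -0.003, -0.003]
contact_force: [-11.8, -4.9, 0.8]
grip_width: -0.0
grasp_force: 5.5
```

drive_tool(
  steps=[
    [[0,0.01,0.082,0,0.02],[0,0.01,0.082,0,0.02]],
  ],
)

```text
time_s: 10.93
tcp_pos: [517.1, 71.8, 284.3]
tool_rot: [0.402, 0.916, -0.003, -0.003]
contact_force: [-11.9, -4.0, 1.1]
grip_width: 0.001
grasp_force: 5.6
```

drive_tool(
  steps=[
    [[0,0.01,0.082,0,0.02],[0,0.01,0.082,0,0.02],[0,0.01,0.082,0,0.02]],
  ],
)

```text
time_s: 11.18
tcp_pos: [523.4, 79.5, 284.3]
tool_rot: [0.429, 0.903, -0.003, -0.004]
contact_force: [-12.5, -2.9, 1.9]
grip_width: -0.003
grasp_force: 5.8
```

drive_tool(
  steps=[
    [[0,0.01,0.082,0,0.02],[0,0.01,0.082,0,0.02]],
  ],
)

```text
time_s: 11.35
tcp_pos: [528.0, 84.4, 284.2]
tool_rot: [0.447, 0.895, -0.003, -0.004]
contact_force: [-12.0, -1.1, 1.1]
grip_width: 0.002
grasp_force: 5.5
```

```bash
python3 m.py
```

```text
t 11.35 th 0.9265310903712914 Ft 10.277764239907969
[307.  171.5] 4 [664.46415999 -41.39787832]
```

The pad force fell from 5.8 to 5.5, so the handle is giving. I'll aim for a fold of about 0.14 rad, which is about 4.1 to 4.3 N on the pad.

drive_tool(
  steps=[
    [[0,0.01,0.082,0,0.02],[0,0.01,0.082,0,0.02]],
  ],
)

```text
time_s: 11.57
tcp_pos: [532.8, 89.3, 284.3]
tool_rot: [0.465, 0.886, -0.002, -0.004]
contact_force: [-12.1, -0.6, 1.5]
grip_width: -0.001
grasp_force: 5.1
```

drive_tool(
  steps=[
    [[0,0.01,0.082,0,0.02],[0,0.01,0.082,0,0.02]],
  ],
)

```text
time_s: 11.73
tcp_pos: [538.1, 93.9, 284.3]
tool_rot: [0.482, 0.876, -0.002, -0.004]
contact_force: [-10.8, 1.6, 1.5]
grip_width: 0.001
grasp_force: 4.5
```

```bash
python3 m.py
```

```text
t 11.7333 th 1.0061180109957872 Ft 8.309464563845843
[307.  171.5] 4 [664.46415999 -41.39787832]
```

View pics/m.png

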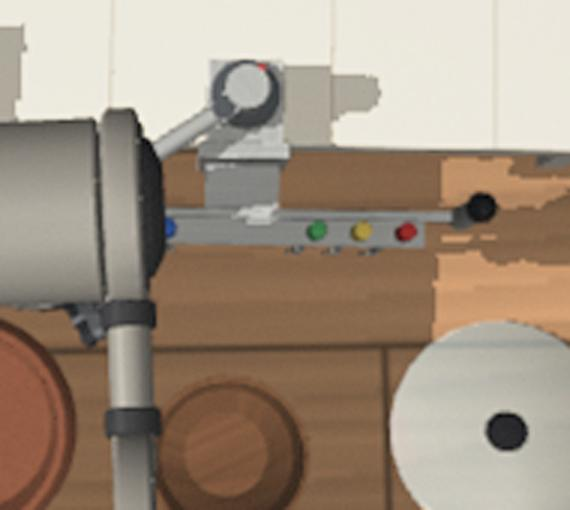

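The red dot has not moved (307,171.5) while the handle went on about 0.12 rad, so it has clicked. One more small row, hold, then back off slowly along -y of the tool.

drive_tool(
  steps=[
    [[0,0.01,0.08,0,0.02],[0,0,0,0,0]],
  ],
)

```text
time_s: 11.95
tcp_pos: [541.1, 96.2, 284.4]
tool_rot: [0.491, 0.871, -0.002, -0.003]
contact_force: [-9.8, 1.1, 0.3]
grip_width: -0.001
grasp_force: 4.2
```

drive_tool(
  steps=[
    [[0,-0.01,-0.1,0,0],[0,-0.01,-0.15,0,0],[0,0,-0.2,0,0],[0,0,-0.3,0,0],[0,0,-0.4,0,0],[0,0,-0.4,0,0],[0,0,0,0,0]],
  ],
)

```text
time_s: 12.53
tcp_pos: [489.3, 61.9, 285.6]
tool_rot: [0.491, 0.871, -0.0, -0.0]
contact_force: [1.0, -0.2, 0.5]
grip_width: -0.003
grasp_force: 0.0
```

```bash
python3 m.py
```

```text
t 12.5333 th 1.0264490393275958 Ft -0.7823643474694904
[307.  171.5] 4 [664.46415999 -41.39787832]
[260.25806452 214.32258065] 31 [581.2224388   51.80164281]
```

View pics/m.png

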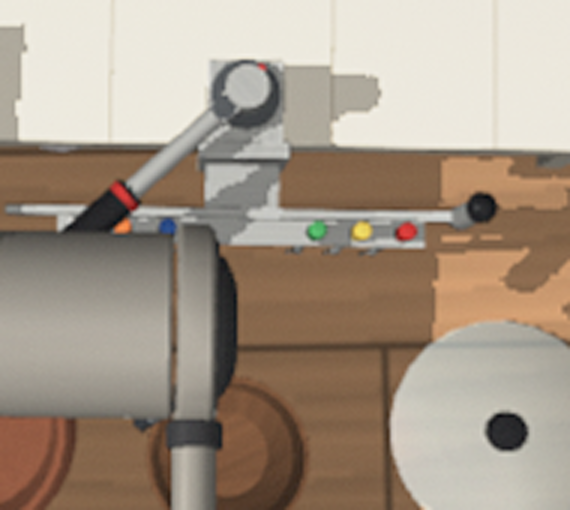

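The arm is clear of the handle. The handle has sprung back straight, the red dot is about 9 mm right of the axis and the rack is still home, with the ball unchanged at (481,207) in the crop.

```bash
python3 -c "
from bench import workorder
print(workorder.finish_job())"
```

```text
the job is handed in; nothing more can be done
None
```

I pushed the rack home, turned the wrench until it clicked, then backed the arm clear and handed the job in. The last picture showed the rack still home, the handle straight and the screw tight, but hand-in returned no verdict.

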